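# Stock tube back behind the chute stop

### The arm

A 6-joint arm with a two-finger parallel gripper is mounted at the origin on the work surface. World frame = base frame: x ahead of the robot, y to its left, z up, the work surface at z = 0. Lengths are in mm, angles in degrees, forces in N, time in s.
With the tool pointing down it reaches from about 350 to 850 mm from the base axis. Payload 8.1 kg.
Tool frame: the origin (TCP) lies midway between the tips of the shut fingers; the grasp point (between the pads) lies hold_point_z behind it (hold_point_z is the distance from the TCP to the grasp point, in mm); z points along the fingers, x is the direction in which the jaws open and shut, and the axes are right-handed (so a half turn about z gives the same grasp; the last joint's range is limited). The gripper opens to 85 mm and grips with 20 to 120 N. Pads are 22 mm wide; open, the fingers measure 114 mm over their backs; the gripper's body (76 mm by 85 mm) begins 54 mm behind the grasp point. The pads swing forward as they close: fully open they stand 13 mm farther back than shut.
Start: joints at [67.987, 7.471, 85.268, -0, 87.261, -4.893], TCP at [176.602, 573.426, 231.292] pointing down, gripper open.
Joint ranges: [-169.43, 169.43], [-51.17, 129.36], [1.28, 143.12], [-76.62, 256.62], [0, 156.53], [-152.29, 152.29]. Speed limits (degrees/s): [136.94, 136.94, 159.86, 180, 180, 180].

### API

Orientations are given as [roll, pitch, yaw] about the fixed x, y, z axes, in that order (R = Rz(yaw) Ry(pitch) Rx(roll)).
In Python, from bench import * gives the robot as it stands.
- The arm moves only by the shell command python3 -m pendant 'ROWS' [OPENING] [FORCE]. ROWS is JSON, a list that holds one entry, the list of rows, each a list of 4 numbers: the shift along the tool's x, y, z normalised to -1 to 1, where 1 is 0.02 m, then the turn about the tool's z normalised to -1 to 1, where 1 is 0.08 rad. A call has exactly 10 rows; each row shifts and turns the pose as measured when the row begins, along the tool's axes as they then stand; what a row does not reach is not made up. A row lasts 1/12 s, in which the tool goes at most 41.7 mm and 7.16 degrees, less where a joint would pass 70% of its speed; a pose out of reach is approached as far as the arm can. A call with a number of a shift or a turn outside -1 to 1 is refused whole. A call with a gripper value outside its range is refused whole. OPENING is the gripper's target within -1 to 1 (fully open at 1, half-way at 0, shut at -1), set as the call begins (- or left out, the last holds). The fingers move at their own pace and stop on an object; FORCE is the grip in N (left out, the last holds). Time passes only in rows, so rows that do not move let the fingers close, or fill a call up. It gives the time, the measured TCP pose, the force and the opening at its end, in the units of the state.
- sense(): the state, without advancing time (a new reading comes with each control period).
- snapshot(name): name is "side" or "top"; returns the picture (480x640x3 uint8, red, green, blue); there is no depth.
- calibration(name): a dict with "mtx" (3x3 intrinsics, pixels), "D" ([k1, k2, p1, p2, k3] as OpenCV has them; the pictures are not rectified), "world_to_cam" (4x4, takes a point from world to camera coordinates). Camera axes: x right, y down, z forward; pixel columns grow to the right and rows downward; lengths in mm; the calibration is good to about 2 mm. A picture is of the moment at which its call begins. calibration takes no time and is no camera call.
- hand_in(): hands the job in, once; it reports no verdict.
The state is a dict: "time": time; "joint_pos": joint angles; "qd": joint speeds; "joint_efforts": joint torques, N m; "tool_pos": TCP position; "tcp_rot": TCP orientation; "ft_force": force on the tool from outside, world axes, zero at the start; "wrist_torque": the same for the moment, N m; "finger_gap": finger opening in mm.
Only numpy, scipy, OpenCV 4.12 (cv2) and the standard library are available. Lean on these libraries where they do the work, as an engineer would, in place of code of your own. Each camera call takes 0.05 s, during which the arm holds its last target.

### The job

A stock tube has run down the wall chute past the open stop into the grey tray. First wind the red stop flap fully up (its yellow-ridged wheel turns it, ridge by ridge), then take the round tube out of the tray and lay it gently across the chute on the uphill side of the raised flap, so that it waits there resting against the flap instead of rolling back down. Do not drop the tube or let it run fast down the chute, and leave the mug, plier and clamp where they are.

Things in the scene. Friction and masses are not known exactly. Their poses are not given: they have to be found in the camera images.
- rack: Fixed galvanized chute end with a grey tray at its foot. Origin: on the counter (z = 0), midway across the lane, straight under the stop's shaft; z up, +y uphill along the lane, x across it; the ridged wheel is on the +x side. Lower lip of the lane at y = -71 mm, 57 mm high; upper end at y = 355 mm, hooded from y = 280 mm up.
- lane_floor (a point): Point on the lane floor, mid-width, 60 mm uphill of the shaft; axes as the rack's. The floor is flat, 156 mm wide inside, and slopes 0.105 rad (6 degrees): 65 mm above the counter at the shaft, 71 mm here. Straight side walls 6 mm thick stand 35 mm above it.
- tray_floor (a point): Centre of the grey tray's flat inner floor, 4 mm above the counter; axes as the rack's. Inside 192 mm (x) by 217 mm (y), walls 4 mm thick, their tops 38 mm above the counter.
- stop (a joint): Stop angle (rad): 0 = red flap flat on the lane pointing downhill, 1.571 = fully up, square to the floor, at a hard end stop. Flap, shaft and wheel are one piece on a shaft along the rack's x, 1 mm under the floor. Pushing the wheel's top uphill (+y) raises it; it stays where left (friction 0.12 N m, 3 N at a ridge). Flap 130 mm wide, mid-lane, 5 mm thick, reaching 36 mm from the shaft.
- wheel_center (a point): Centre of the ridged wheel on the shaft, 64 mm above the counter, rack x = +113 mm; turns with the wheel. Wheel 26 mm wide, black hub radius 30 mm, 6 yellow ridges 60 degrees apart, 6 mm thick, reaching radius 50 mm. At stop angle q one ridge stands q from the lane floor's upward normal, towards uphill. A bracket plate on its outer side is 74 mm high.
- tube: The stock tube: closed rigid cylinder, white with orange end caps, 44 mm diameter, 130 mm long, 0.11 to 0.22 kg; origin at its centre, x along its axis (y and z turn as it rolls). It lies loose on the flat tray floor at the start and rolls freely when pushed.
- mug: Green ceramic mug holding pegs, 80 mm across, about 105 mm high with the pegs, handle 29 mm to its +y; origin at centre of the underside. Bystander.
- plier: Nickel-plated flat-nose plier lying flat, 190 mm long along its x, 55 mm wide, 14 mm high; origin under its pivot. Bystander.
- clamp: Steel starting clamp lying flat, 178 mm long along its x, 56 mm wide, 22 mm high; origin under the block. Bystander.
Things that resemble listed ones, but are neither listed nor needed, are in the scene too. Of the things that look like the tube, take the one that is farthest from the robot's base at the start.

How it is judged (in metres and radians):
On the way:
1. the stop flap is wound up (1.40 rad or more) while the tube is still in the tray (value of joint stop above 1.4 rad and y of tube in the frame of rack below -0.07 m), for 0.2 s.
At the end, for the whole second after the job is handed in: The flap is up (1.40 rad or more) and the tube lies released and at rest on the lane floor against the uphill side of the flap: centre 10 to 40 mm uphill of the shaft, 80 to 100 mm above the counter, within 30 mm of the lane's middle, its axis within 0.15 rad of straight across the lane (value of joint stop above 1.4 rad and y of tube in the frame of rack between 0.01 and 0.04 m and z of tube in the frame of rack between 0.08 and 0.1 m and x of tube in the frame of rack between -0.03 and 0.03 m and angle between the x axis of tube and the x axis of rack, either way round below 0.15 rad and linear speed of tube below 0.02 m/s and angular speed of tube below 0.5 rad/s and contact force between the fingers and tube below 0.1 N); the robot touches nothing.
It fails at once if the tube is dropped or runs freely faster than 0.6 m/s (linear speed of tube above 0.6 m/s and contact force between the fingers and tube below 0.05 N).
It fails at once if a bystander (mug, plier, clamp) is shifted by more than 30 mm (distance of any of mug, plier, clamp from where it was at the start of the episode above 0.03 m).
It fails at once if the mug is tipped by more than 0.5 rad (angle between mug's own z axis and vertical above 0.5 rad).
It also fails if it takes over 58 s, if anything falls off the work surface, if the arm or the gripper's body presses on something with over 40 N, if the wrist force passes 120 N, or if a joint passes its speed limit or range.

## Working session

There is one attempt and no reset: what is moved stays moved. The work goes in short steps, Python scripts to look and compute and a shell command to move; the robot and the scene stay as the last step left them, time stands still between calls to the robot, and variables do not carry over. Pictures are saved under pics/ and viewed, and the job is handed in when it is done.

```bash
mkdir -p pics; ls; python3 - <<'E'
from bench import *
import cv2
s=sense(); print(s)
for n in ("side","top"):
    im=snapshot(n); cv2.imwrite(f"pics/{n}0.png",cv2.cvtColor(im,cv2.COLOR_RGB2BGR))
    c=calibration(n); print(n,c)
E
```

```text
pics
{'time': 0.0, 'joint_pos': array([ 6.79869739e+01,  7.51401492e+00,  8.53285021e+01, -3.58485663e-03,
        8.72627032e+01, -4.89462942e+00]), 'qd': array([-0.12174985,  0.00102118,  0.02722885,  0.01565419, -0.01918258,
        0.03060225]), 'joint_efforts': array([ 2.63189713e-04, -5.69399035e+01, -5.00554240e+01, -2.71670592e-05,
        1.46223427e-02,  1.12706039e-04]), 'tool_pos': array([176.41752317, 572.90207078, 230.26328885]), 'tcp_rot': array([-1.79994590e+02,  1.05141956e-01,  7.28817828e+01]), 'ft_force': array([-0.26011332, -0.81227281, -0.31754195]), 'wrist_torque': array([ 0.02416082, -0.00887698,  0.06302213]), 'finger_gap': 86.12794406780594}
side {'mtx': array([[565.72195836,   0.        , 320.45165066],
       [  0.        , 565.72195836, 236.68938205],
       [  0.        ,   0.        ,   1.        ]]), 'D': array([0.00504037, 0.        , 0.        , 0.        , 0.        ]), 'world_to_cam': array([[ 8.64203941e-01, -5.02943345e-01, -1.41258681e-02,
        -4.57235739e+02],
       [-2.70868946e-01, -4.41405716e-01, -8.55447841e-01,
         1.67120588e+02],
       [ 4.24006559e-01,  7.43107654e-01, -5.17696293e-01,
         1.32802934e+03],
       [ 0.00000000e+00,  0.00000000e+00,  0.00000000e+00,
         1.00000000e+00]])}
top {'mtx': array([[449.43445886,   0.        , 320.88339177],
       [  0.        , 449.43445886, 242.46542618],
       [  0.        ,   0.        ,   1.        ]]), 'D': array([-0.0075829,  0.       ,  0.       ,  0.       ,  0.       ]), 'world_to_cam': array([[ 2.06729713e-03, -9.99997863e-01,  1.25280338e-05,
        -6.13111551e+01],
       [-9.79573628e-01, -2.02759317e-03, -2.01075596e-01,
         4.90750852e+02],
       [ 2.01075192e-01,  4.03410872e-04, -9.79575727e-01,
         1.11334152e+03],
       [ 0.00000000e+00,  0.00000000e+00,  0.00000000e+00,
         1.00000000e+00]])}
```

View pics/top0.png

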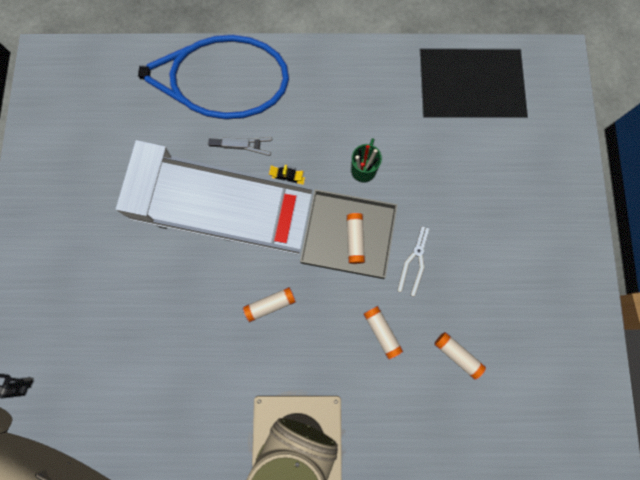

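View pics/side0.png

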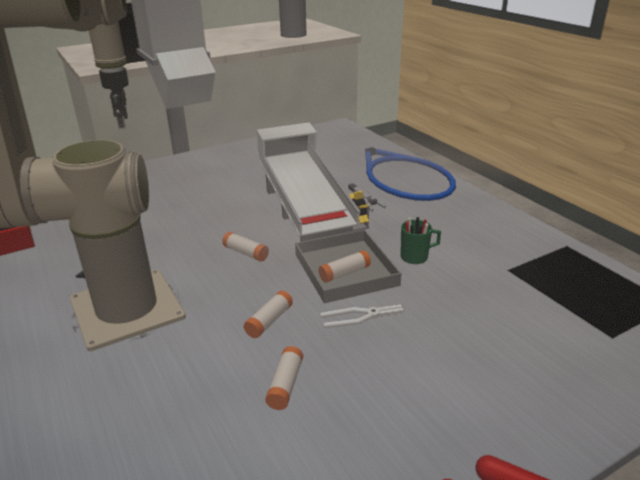

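Both views agree: the target is the tube in the tray (top px 356,238), the farthest of the lookalikes. The wheel is at top px (287,174), on the far side. The flap is flat and red at about (285,219). Next I'll turn these into positions.

```bash
cat > h.py <<'E'
from bench import *
import cv2, numpy as np
def ray(n,uv):
    c=calibration(n);p=cv2.undistortPoints(np.array([[uv]],float),c["mtx"],c["D"])[0,0]
    T=c["world_to_cam"];R=T[:3,:3];o=-R.T@T[:3,3];d=R.T@np.array([p[0],p[1],1.]);return o,d/np.linalg.norm(d)
def onplane(n,uv,z):
    o,d=ray(n,uv);return o+d*(z-o[2])/d[2]
def proj(n,P):
    c=calibration(n);T=c["world_to_cam"];r=cv2.Rodrigues(T[:3,:3])[0]
    return cv2.projectPoints(np.array([P],float).reshape(-1,1,3),r,T[:3,3],c["mtx"],c["D"])[0][:,0]
def tri(a,b):
    o1,d1=ray("top",a);o2,d2=ray("side",b)
    A=np.stack([d1,-d2],1);s=np.linalg.lstsq(A,o2-o1,rcond=None)[0]
    p,q=o1+s[0]*d1,o2+s[1]*d2;return (p+q)/2,np.linalg.norm(p-q)
def save(im,name,box=None,k=1):
    if box: x0,y0,x1,y1=box;im=im[y0:y1,x0:x1]
    im=cv2.resize(im,None,fx=k,fy=k,interpolation=cv2.INTER_CUBIC)
    cv2.imwrite("pics/"+name,cv2.cvtColor(im,cv2.COLOR_RGB2BGR))
def blobs(im,lo,hi,amin=15):
    m=cv2.inRange(cv2.cvtColor(im,cv2.COLOR_RGB2HSV),np.array(lo),np.array(hi))
    n,l,st,ce=cv2.connectedComponentsWithStats(m);return [(tuple(ce[i].round(1)),int(st[i,4])) for i in range(1,n) if st[i,4]>=amin],m
E
python3 - <<'E'
from h import *
import bench; print([k for k in dir(bench) if k[0]!='_'])
for n in("top","side"):
    im=cv2.cvtColor(cv2.imread(f"pics/{n}0.png"),cv2.COLOR_BGR2RGB)
    for nm,lo,hi in(("orange",(6,170,120),(14,255,255)),("red",(0,180,120),(4,255,255)),("yellow",(22,150,100),(32,255,255))):
        print(n,nm,blobs(im,lo,hi)[0])
    save(im,n+"z.png",(110,130,410,290) if n=="top" else (230,110,450,310),2.6 if n=="top" else 3)
E
```

```text
['PlanningError', 'calibration', 'hand_in', 'hold_point_z', 'sense', 'snapshot']
top orange [((np.float64(354.2), np.float64(215.7)), 76), ((np.float64(356.0), np.float64(258.6)), 91), ((np.float64(289.2), np.float64(295.4)), 80), ((np.float64(248.1), np.float64(313.2)), 79), ((np.float64(371.6), np.float64(312.2)), 84), ((np.float64(442.5), np.float64(340.4)), 104), ((np.float64(394.0), np.float64(352.4)), 87), ((np.float64(478.6), np.float64(371.8)), 85)]
top red [((np.float64(284.9), np.float64(218.0)), 498)]
top yellow [((np.float64(284.4), np.float64(169.9)), 34), ((np.float64(273.4), np.float64(171.3)), 78), ((np.float64(298.8), np.float64(176.9)), 101)]
side orange [((np.float64(364.7), np.float64(254.5)), 18)]
side red [((np.float64(519.3), np.float64(470.5)), 193), ((np.float64(503.8), np.float64(475.6)), 73)]
side yellow [((np.float64(363.2), np.float64(218.4)), 44)]
```

View pics/topz.png

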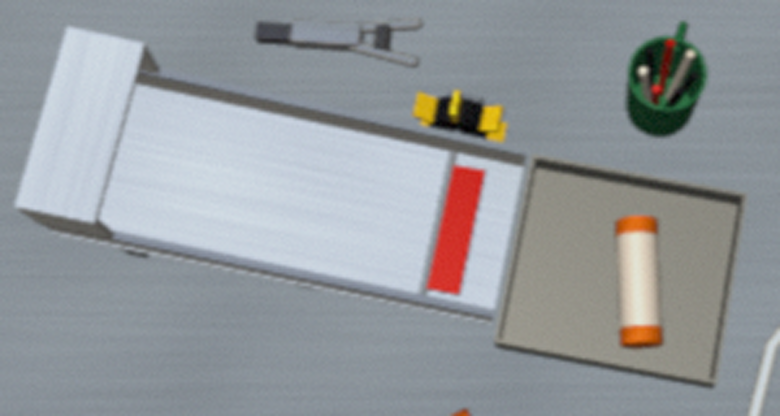

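View pics/sidez.png

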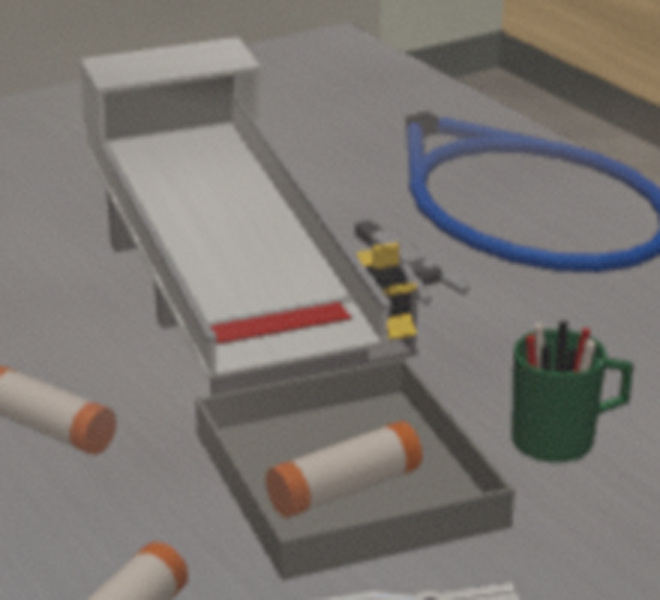

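```bash
python3 - <<'E'
from h import *
Z=lambda u,v:(110+u/2.6,130+v/2.6)
print("hold",hold_point_z)
c=[onplane("top",Z(*p),38) for p in((535,160),(743,197),(713,383),(497,345))]
for p in c: print("tray",p.round(1))
for a,b in((0,1),(1,2),(2,3),(3,0)): d=c[b]-c[a];print(np.linalg.norm(d).round(1),np.degrees(np.arctan2(d[1],d[0])).round(1))
print("tray c",np.mean(c,0).round(1))
l=[onplane("top",Z(*p),92) for p in((527,157),(493,319))];print("lip",l,np.linalg.norm(l[0]-l[1]),np.mean(l,0))
# flap red min rect at z~66
im=cv2.cvtColor(cv2.imread("pics/top0.png"),cv2.COLOR_BGR2RGB)
m=blobs(im,(0,150,100),(5,255,255))[1];cn=max(cv2.findContours(m,0,2)[0],key=cv2.contourArea)
b=cv2.boxPoints(cv2.minAreaRect(cn));P=[onplane("top",p,66) for p in b];print("flap",np.round(P,1),np.mean(P,0).round(1))
for nm,uv,z in(("ridge up",(284.4,169.9),112),("rl",(273.4,171.3),88),("rr",(298.8,176.9),88)):print(nm,onplane("top",uv,z).round(1))
for e in((354.2,215.7),(356,258.6)):print("tube end",onplane("top",e,38).round(1))
# long wall inner-far edge & near edge
for a,b in(((150,85),(450,148)),((110,237),(420,299))):
  A,B=onplane("top",Z(*a),95),onplane("top",Z(*b),95);d=A-B;print("wall dir",np.degrees(np.arctan2(d[1],d[0])).round(1))
E
```

```text
hold 18.700000000000003
tray [632.5 -46.3  38. ]
tray [ 593.4 -259.3   38. ]
tray [ 402.1 -223.6   38. ]
tray [439.7  -9.3  38. ]
216.6 -100.4
194.6 169.4
217.6 80.0
196.3 -10.9
tray c [ 516.9 -134.6   38. ]
lip [array([617.93538093, -39.11769702,  92.        ]), array([456.21488927,  -7.6043968 ,  92.        ])] 164.76226968261562 [537.0751351  -23.36104691  92.        ]
flap [[493.8  58.7  66. ]
 [617.7  35.6  66. ]
 [611.2   6.3  66. ]
 [487.6  30.   66. ]] [552.6  32.7  66. ]
ridge up [665.5  32.4 112. ]
rl [670.7  62.9  88. ]
rr [655.6  -3.   88. ]
tube end [ 565.8 -148.3   38. ]
tube end [ 450.7 -151.5   38. ]
wall dir 77.7
wall dir 78.6
```

```bash
cat >> h.py <<'E'
def rackpts(O,yaw,P):
    c,s=np.cos(np.radians(yaw)),np.sin(np.radians(yaw));P=np.array(P,float)
    return P@np.array([[c,-s,0],[s,c,0],[0,0,1]]).T+np.array([*O,0])
E
python3 - <<'E'
from h import *
O=(553,50);yaw=-10.8
n=np.radians(-6)
pts=[]
for q in(-60,0,60):
    a=np.radians(q-6)
    for x in(100,126):
        for r in(30,50): pts.append((x,r*np.sin(a),64+r*np.cos(a)))
fl=[(sx*65,-36*np.cos(.105),65-36*.105) for sx in(-1,1)]+[(sx*65,0,65) for sx in(-1,1)]
lip=[(s*78,-71,57) for s in(-1,1)]+[(s*84,-71,92) for s in(-1,1)]
for nme,box,k in(("top",(230,140,420,280),4),("side",(280,170,420,280),5.5)):
    im=cv2.cvtColor(cv2.imread(f"pics/{nme}0.png"),cv2.COLOR_BGR2RGB)
    x0,y0,x1,y1=box;z=cv2.resize(im[y0:y1,x0:x1],None,fx=k,fy=k,interpolation=cv2.INTER_CUBIC)
    for g,col in((pts,(0,255,0)),(fl,(0,0,255)),(lip,(255,0,255))):
        for p in proj(nme,rackpts(O,yaw,g)): cv2.circle(z,(int((p[0]-x0+.5)*k),int((p[1]-y0+.5)*k)),2,col,-1)
    save(z,nme+"ov.png")
E
```

```text
(no output)
```

View pics/topov.png

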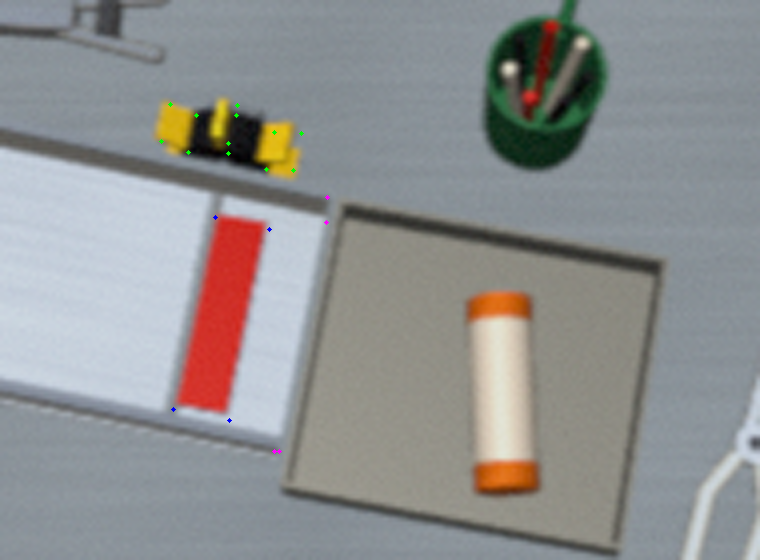

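View pics/sideov.png

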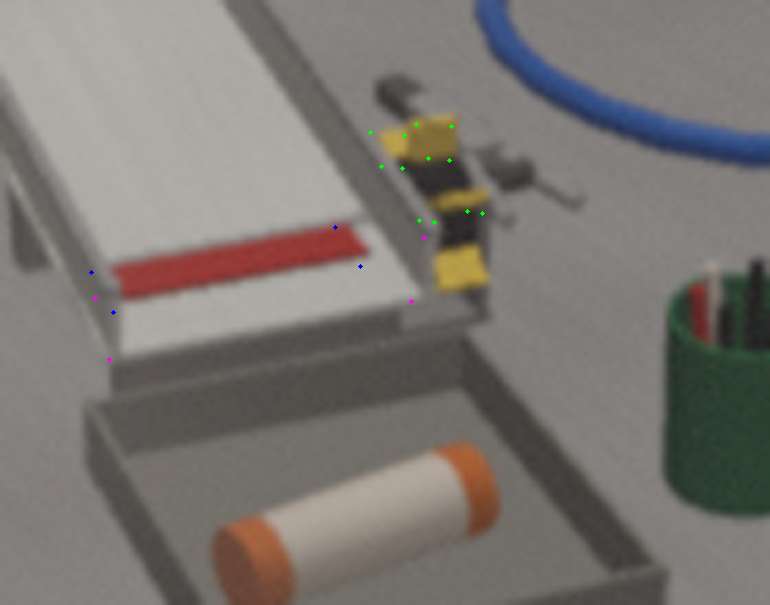

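The rack origin comes out near (556, 51) with yaw about -10.8°. The two views disagree by about 4 mm, so I'll check against the fingertips in the pictures. Now I'll move toward the wheel with the fingers shut.

```bash
cat >> h.py <<'E'
O=(556.5,51);YAW=-10.8
def goal(rx=None,ry=None,z=None,w=None,yaw=79.2):
    s=sense();p=s["tool_pos"];t=rackpts(O,YAW,[rx,ry,z]) if w is None else np.array(w,float)
    d=t-p;y=np.radians(s["tcp_rot"][2]);
    print("t",s["time"],"tcp",p.round(1),"rot",s["tcp_rot"].round(2),"F",s["ft_force"].round(1),"gap",round(s["finger_gap"],1))
    print("units x,y,z,turn:",np.round([(d[0]*np.cos(y)+d[1]*np.sin(y))/20,(d[0]*np.sin(y)-d[1]*np.cos(y))/20,-d[2]/20,-np.radians(yaw-s["tcp_rot"][2])/.08],2))
E
python3 -m pendant '[[[-0.8,1,0,-0.5],[-0.8,1,0,-0.5],[-0.8,1,0,-0.4],[-0.8,1,0,0],[-0.8,1,0,0],[-0.8,1,0,0],[-0.8,1,0,0],[-0.8,1,0,0],[-0.8,1,0,0],[-0.8,1,0,0]]]' -1 40
python3 -c "
from h import *
goal(113,-30,115)"
```

```text
time: 0.93
tool_pos: [340.2, 368.4, 224.3]
tcp_rot: [-179.7, 0.6, 80.1]
ft_force: [0.6, 0.0, 0.4]
finger_gap: -0.0
t 0.9333 tcp [340.2 368.4 224.3] rot [-179.66    0.56   80.13] F [0.6 0.  0.4] gap -0.0
units x,y,z,turn: [-15.38  19.     5.46   0.2 ]
```

```bash

python3 -m pendant '[[[-0.8,1,0,0.2],[-0.8,1,0,0],[-0.8,1,0,0],[-0.8,1,0,0],[-0.8,1,0,0],[-0.8,1,0,0],[-0.8,1,0,0],[-0.8,1,0.2,0],[-0.8,1,0.2,0],[-0.8,1,0.2,0]]]'
python3 -c "
from h import *
goal(113,-30,115)"
```

```text
time: 1.77
tool_pos: [511.8, 161.6, 209.2]
tcp_rot: [-179.4, 0.7, 79.2]
ft_force: [0.3, 0.3, -0.6]
finger_gap: -0.1
t 1.7667 tcp [511.8 161.6 209.2] rot [-179.44    0.73   79.18] F [ 0.3  0.3 -0.6] gap -0.1
units x,y,z,turn: [-6.51  8.89  4.71 -0.  ]
```

```bash

python3 -m pendant '[[[-0.8,1,0,0],[-0.8,1,0.1,0],[-0.8,1,0.2,0],[-0.8,1,0.3,0],[-0.8,1,0.4,0],[-0.8,1,0.5,0],[-0.7,1,0.5,0],[-0.6,1,0.6,0],[-0.5,0.8,0.7,0],[0,0,0.5,0]]]'
python3 - <<'E'
from h import *
goal(113,-30,97)
for n,b,k in(("top",(200,110,400,260),4),("side",(280,130,440,250),5)): save(snapshot(n),n+"1.png",b,k)
p=sense()["tool_pos"];print([proj(n,p) for n in("top","side")])
E
```

```text
time: 2.6
tool_pos: [665.5, -16.6, 126.1]
tcp_rot: [-179.3, 0.8, 78.9]
ft_force: [0.0, 0.3, 0.7]
finger_gap: -0.2
t 2.6 tcp [665.5 -16.6 126.1] rot [-179.29    0.84   78.92] F [0.  0.3 0.7] gap -0.2
units x,y,z,turn: [ 0.8  -0.34  1.46 -0.06]
[array([[302.57312363, 169.2807021 ]]), array([[364.92774314, 195.16943712]])]
```

View pics/top1.png

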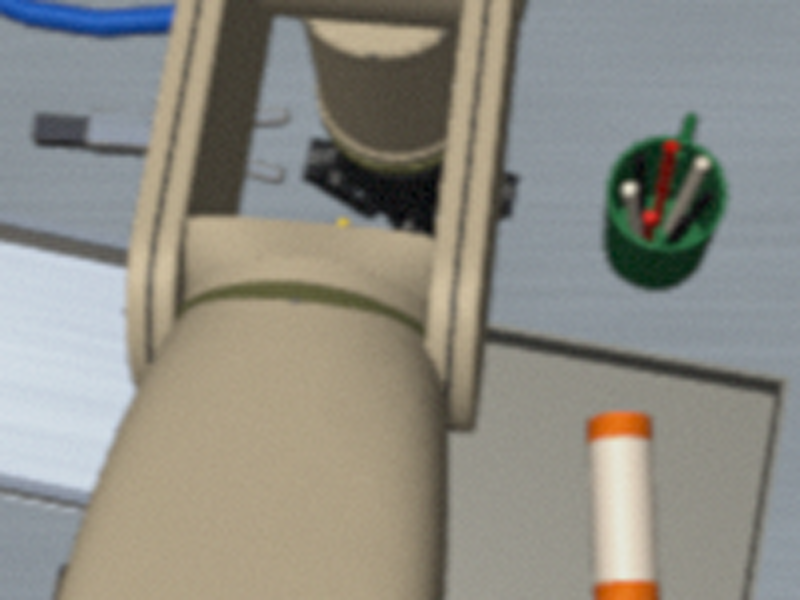

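View pics/side1.png

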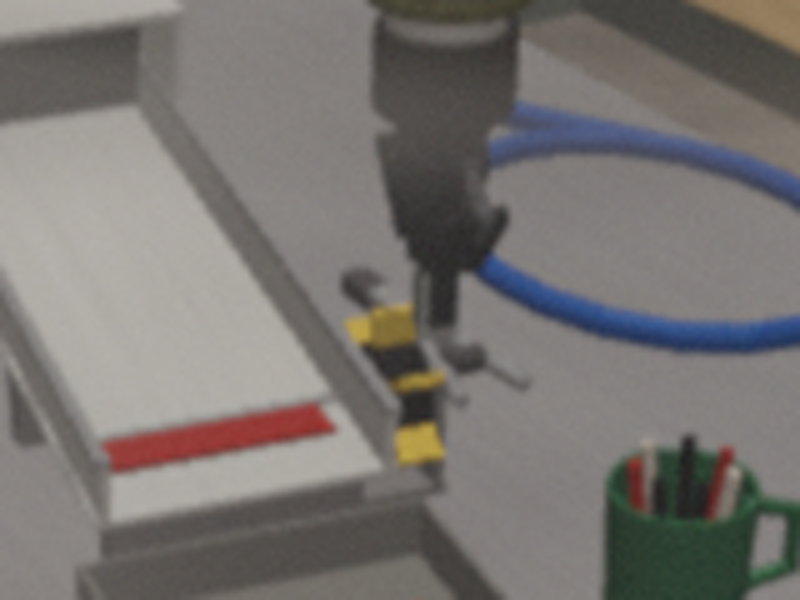

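The top view is blocked by the arm, but the side view shows the fingertips at full px (367,195), 2.5 px right of their projection. That is the same bias the rack showed in the side view, so I trust the top view more and set O to about (555, 51). Lowering behind the upright ridge.

```bash
sed -i 's/^O=(556.5,51)/O=(555,51)/' h.py
python3 -m pendant '[[[0.4,-0.2,0,0],[0.4,-0.2,0,0],[0,0,0.4,0],[0,0,0.4,0],[0,0,0.4,0],[0,0,0.2,0],[0,0,0,0],[0,0,0,0],[0,0,0,0],[0,0,0,0]]]'
python3 - <<'E'
from h import *
goal(113,-30,97)
save(snapshot("side"),"side2.png",(280,130,440,250),5)
E
```

```text
time: 3.53
tool_pos: [655.0, 10.1, 97.1]
tcp_rot: [-179.1, 0.7, 79.3]
ft_force: [1.0, -0.1, 0.1]
finger_gap: -0.0
t 3.5333 tcp [655.   10.1  97.1] rot [-179.11    0.73   79.31] F [ 1.  -0.1  0.1] gap -0.0
units x,y,z,turn: [-0.43  0.35  0.    0.02]
```

View pics/side2.png

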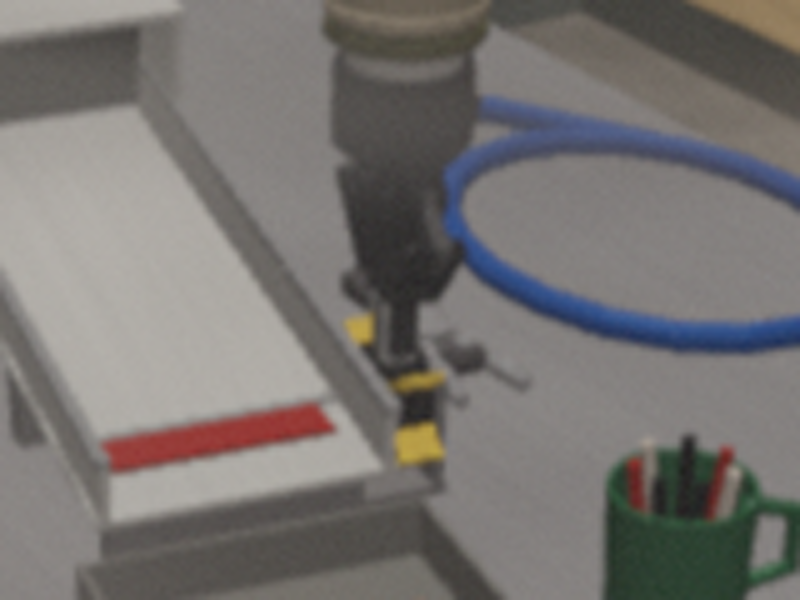

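The finger sits between the ridge behind it and the thin one in front (zoom 418,382), with the flap unmoved. By its viewing angle the thin one is the -60° ridge, so this is the right slot. Pushing uphill.

```bash

python3 -m pendant '[[[0,0.3,0,0],[0.25,0,0,0],[0.25,0,0,0],[0.25,0,0,0],[0.25,0,0,0],[0.25,0,0,0],[0.25,0,0,0],[0.2,0,0,0],[0,0,0,0],[0,0,0,0]]]'
python3 - <<'E'
from h import *
goal(113,-30,97)
save(snapshot("side"),"side3.png",(280,130,440,250),5)
E
```

```text
time: 4.42
tool_pos: [668.8, 43.3, 96.8]
tcp_rot: [-179.1, 0.9, 79.2]
ft_force: [-1.3, -2.5, 0.8]
finger_gap: 0.1
t 4.4167 tcp [668.8  43.3  96.8] rot [-179.14    0.94   79.23] F [-1.3 -2.5  0.8] gap 0.1
units x,y,z,turn: [-2.19 -0.01 -0.01  0.01]
```

View pics/side3.png

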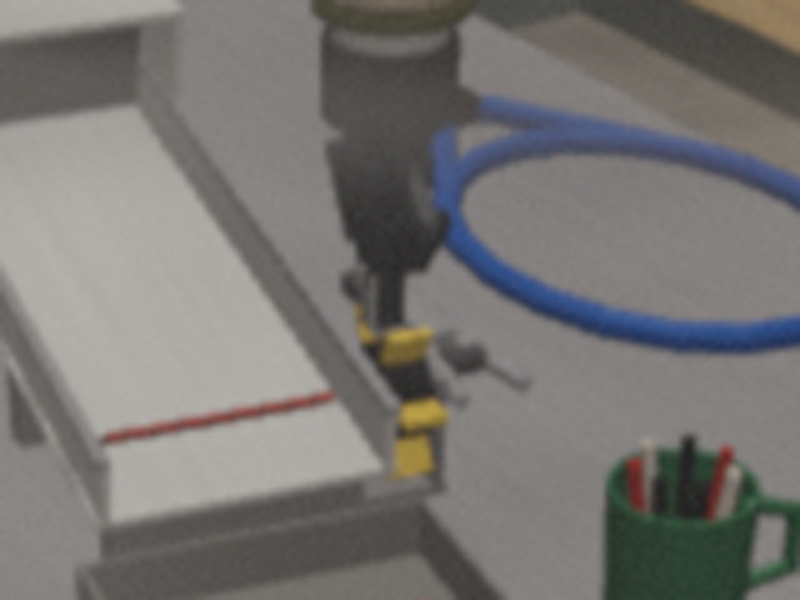

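The flap is edge-on, about 35-40° up, with 2.8 N contact. I'll push a little more, then lift and step back to the next ridge.

```bash

python3 -m pendant '[[[0.3,0,0,0],[0.3,0,0,0],[0.1,0,0,0],[0,0,0,0],[0,0,-0.8,0],[0,0,-0.8,0],[-0.9,0,-0.2,0],[-1,0,0,0],[-1,0,0,0],[-0.3,0,0,0]]]'
python3 - <<'E'
from h import *
goal(113,-36,97)
save(snapshot("side"),"side4.png",(280,130,440,250),5)
E
```

```text
time: 5.3
tool_pos: [661.2, 0.9, 135.7]
tcp_rot: [-179.2, 0.5, 79.6]
ft_force: [-0.8, 0.2, -0.1]
finger_gap: 0.2
t 5.3 tcp [661.2   0.9 135.7] rot [-179.22    0.54   79.59] F [-0.8  0.2 -0.1] gap 0.2
units x,y,z,turn: [-0.33 -0.04  1.93  0.08]
```

View pics/side4.png

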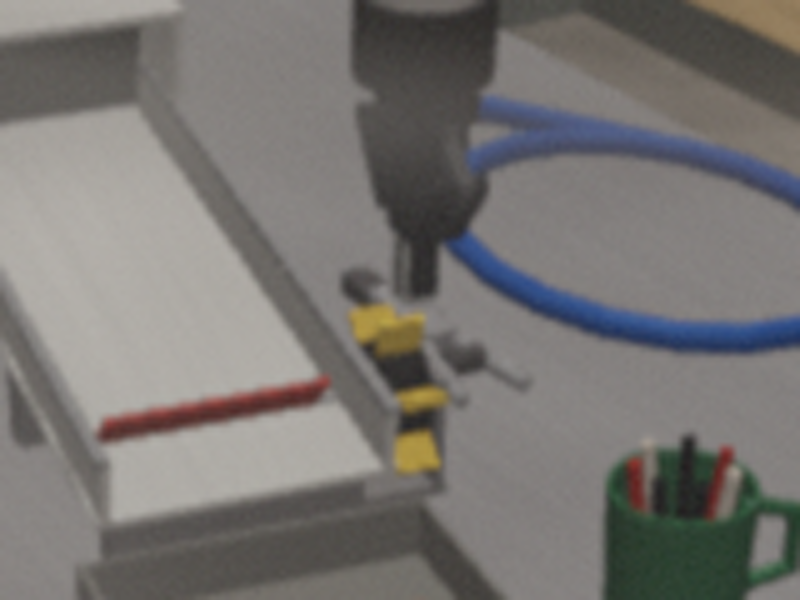

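The flap is roughly 50° up, with the next ridge at zoom (400,330). Lowering behind it and pushing again.

```bash

python3 -m pendant '[[[-0.45,0,0,0],[0,0,0.4,0],[0,0,0.5,0],[0,0,0.5,0],[0,0,0.4,0],[0,0,0.1,0],[0.3,0,0,0],[0.3,0,0,0],[0.3,0,0,0],[0.3,0,0,0]]]'
python3 - <<'E'
from h import *
goal(113,-36,97)
E
python3 -m pendant '[[[0.25,0,0,0],[0.25,0,0,0],[0.25,0,0,0],[0.25,0,0,0],[0.1,0,0,0],[0,0,0,0],[0,0,0,0],[0,0,0,0],[0,0,0,0],[0,0,0,0]]]'
python3 - <<'E'
from h import *
goal(113,-36,97)
save(snapshot("side"),"side5.png",(280,130,440,250),5)
E
```

```text
time: 6.18
tool_pos: [662.1, 18.0, 91.8]
tcp_rot: [-179.0, 0.7, 79.6]
ft_force: [-12.0, -11.4, 19.5]
finger_gap: -0.2
t 6.1833 tcp [662.1  18.   91.8] rot [-178.98    0.66   79.59] F [-12.  -11.4  19.5] gap -0.2
units x,y,z,turn: [-1.18  0.07 -0.26  0.08]
time: 7.02
tool_pos: [667.0, 34.1, 95.9]
tcp_rot: [-179.2, 1.7, 79.5]
ft_force: [-0.9, -4.4, 0.9]
finger_gap: 0.2
t 7.0167 tcp [667.   34.1  95.9] rot [-179.15    1.66   79.51] F [-0.9 -4.4  0.9] gap 0.2
units x,y,z,turn: [-2.02 -0.02 -0.06  0.07]
```

View pics/side5.png

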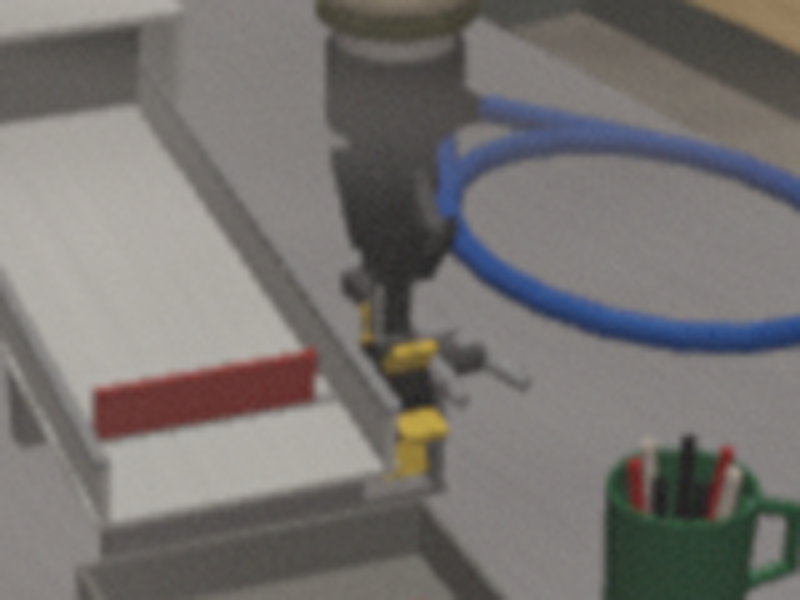

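```bash

python3 -m pendant '[[[0.15,0,0,0],[0.15,0,0,0],[0.15,0,0,0],[0.15,0,0,0],[0,0,0,0],[0,0,0,0],[0,0,0,0],[0,0,0,0],[0,0,0,0],[0,0,0,0]]]'
python3 - <<'E'
from h import *
goal(113,-36,97)
save(snapshot("side"),"side6.png",(280,130,440,250),5)
E
```

```text
time: 7.9
tool_pos: [667.0, 33.9, 96.1]
tcp_rot: [-179.0, 2.8, 79.3]
ft_force: [-1.0, -4.4, 0.8]
finger_gap: 0.0
t 7.9 tcp [667.   33.9  96.1] rot [-179.      2.82   79.26] F [-1.  -4.4  0.8] gap 0.0
units x,y,z,turn: [-2.01 -0.01 -0.04  0.01]
```

View pics/side6.png

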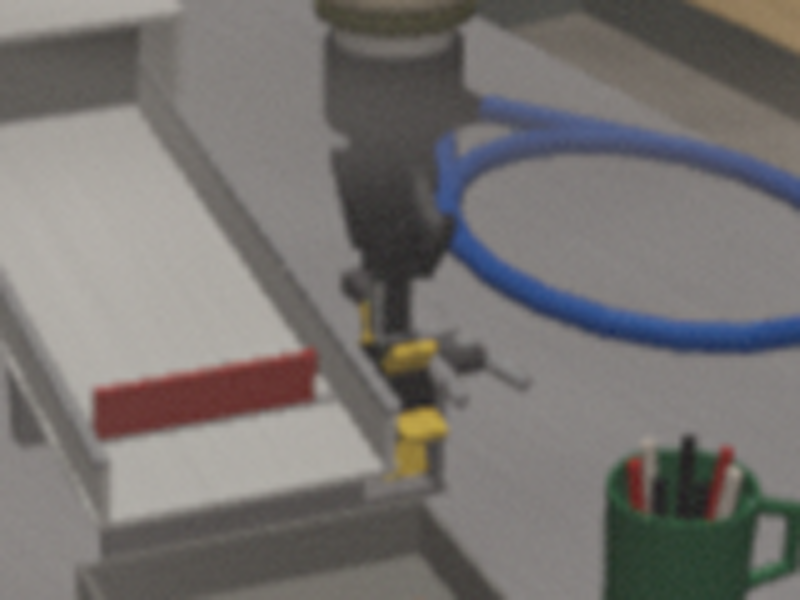

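```bash
python3 - <<'E'
from h import *
for q in(70,80,90):
    a=np.radians(90-q-6) # from vertical, downhill positive? normal leans downhill 6deg
    t=np.radians(q); # flap dir: cos q * downhill + sin q * normal
    d=np.array([0,-np.cos(.105),-np.sin(.105)]);n=np.array([0,-np.sin(.105),np.cos(.105)])
    f=np.cos(t)*d+np.sin(t)*n
    P=[np.array([sx*65,0,64])+36*f for sx in(-1,1)]+[np.array([sx*65,0,64])for sx in(-1,1)]
    print(q,((proj("side",rackpts(O,YAW,P))-[280,130])*5).round(0).tolist())
E
```

```text
70 [[89.0, 406.0], [315.0, 366.0], [83.0, 445.0], [304.0, 404.0]]
80 [[86.0, 397.0], [311.0, 357.0], [83.0, 445.0], [304.0, 404.0]]
90 [[82.0, 390.0], [307.0, 350.0], [83.0, 445.0], [304.0, 404.0]]
```

The finger stayed put under repeated small pushes. The flap's top edge sits above its base in the side view (95,390 over 97,438), which matches 90°. Backing off and lifting, then heading over the tray with the gripper opening.

```bash

python3 -m pendant '[[[-0.2,0,0,0],[-0.1,0,-0.5,0],[0,0,-1,0],[0,0,-1,0],[0,0,-1,0],[0,0,-1,0],[-0.7,-0.6,-0.5,0],[-1,-0.8,0,-0.5],[-1,-0.8,0,-0.5],[-1,-0.8,0,-0.5]]]'
python3 - <<'E'
from h import *
im=snapshot("top")
save(im,"top7.png",(200,110,450,300),3.2)
save(snapshot("side"),"side7.png",(280,130,440,280),5)
for nm,lo,hi in(("orange",(6,170,120),(14,255,255)),("red",(0,180,120),(4,255,255)),("yellow",(22,150,100),(32,255,255))):print(nm,blobs(im,lo,hi)[0])
goal(w=(508,-150,150),yaw=91.6)
E
```

```text
time: 8.78
tool_pos: [599.0, -22.8, 210.0]
tcp_rot: [-178.9, 2.0, 86.9]
ft_force: [0.0, -0.4, 0.1]
finger_gap: 0.2
orange [((np.float64(354.2), np.float64(215.8)), 75), ((np.float64(355.9), np.float64(258.7)), 93), ((np.float64(371.6), np.float64(312.2)), 84), ((np.float64(442.5), np.float64(340.4)), 106), ((np.float64(394.1), np.float64(352.5)), 84), ((np.float64(478.7), np.float64(371.8)), 86)]
red []
yellow [((np.float64(271.5), np.float64(173.0)), 58)]
t 8.8833 tcp [597.8 -24.9 210.1] rot [-178.88    2.04   86.74] F [ 0.9  0.2 -0. ] gap 0.0
units x,y,z,turn: [-6.5  -4.13  3.   -1.06]
```

View pics/top7.png

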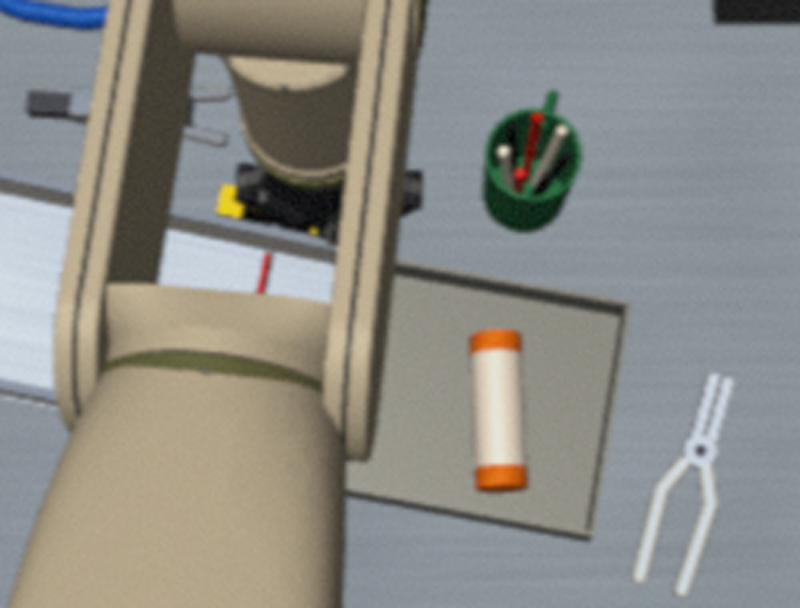

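View pics/side7.png

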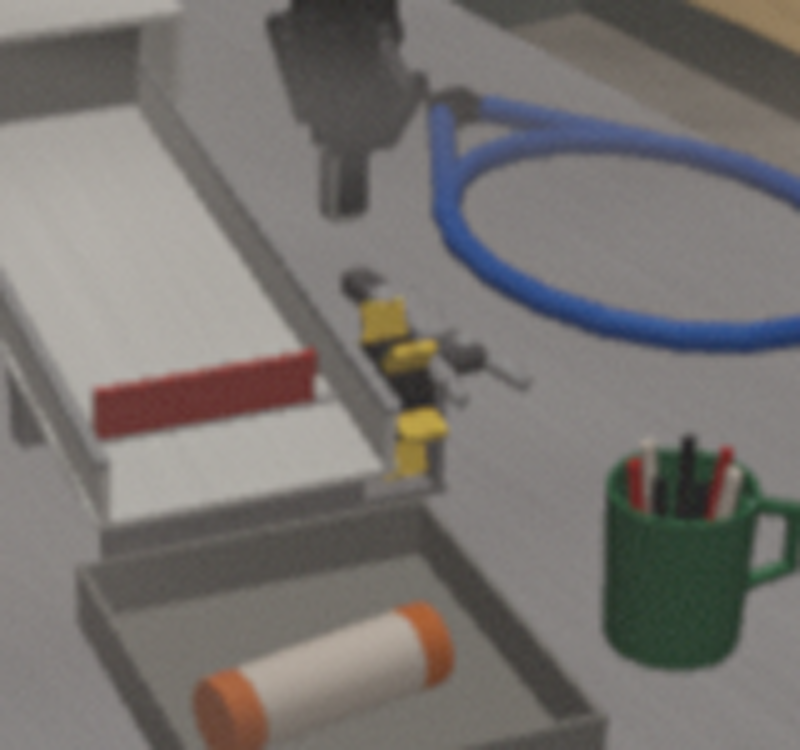

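```bash
python3 - <<'E'
from h import *
a,b=[onplane("top",e,28) for e in((354.2,215.75),(356,258.65))]
print(a,b,(a+b)/2,np.degrees(np.arctan2(*(a-b)[1::-1])))
p=onplane("top",(200+265/3.2,110+270/3.2),98);d=p[:2]-O
c,s=np.cos(np.radians(YAW)),np.sin(np.radians(YAW));print("flap edge rack",c*d[0]+s*d[1],-s*d[0]+c*d[1])
print(ray("top",(320,240))[0])
E
```

```text
[ 568.37691886 -149.10865554   28.        ] [ 452.28825846 -152.33034736   28.        ] [ 510.33258866 -150.71950145   28.        ] 1.589664116625567
flap edge rack 52.07078980714065 -4.886908530366663
[ 256.98798065  -60.76511513 1189.28111751]
```

The flap checks out: its top edge is at rack y of about -5 mm, and 90° predicts -4. The tube centre is (510, -151) with its axis at 1.6°. Moving over it with the gripper open.

```bash

python3 -m pendant '[[[-0.9,-0.6,0,-0.5],[-0.9,-0.6,0,-0.5],[-0.9,-0.6,0.2,0],[-0.9,-0.6,0.4,0],[-0.9,-0.6,0.7,0],[-0.9,-0.6,0.9,0],[-0.6,-0.4,0.9,0],[-0.2,-0.1,0.9,0],[0,0,0.5,0],[0,0,0,0]]]' 1 40
python3 - <<'E'
from h import *
goal(w=(510,-151,9),yaw=91.6)
E
```

```text
time: 9.72
tool_pos: [519.4, -151.1, 132.3]
tcp_rot: [-179.8, 1.6, 91.6]
ft_force: [-0.7, -0.9, -0.3]
finger_gap: 85.2
t 9.7167 tcp [ 519.4 -151.1  132.3] rot [-179.82    1.61   91.58] F [-0.7 -0.9 -0.3] gap 85.2
units x,y,z,turn: [ 0.02 -0.47  6.17 -0.  ]
```

```bash

python3 -m pendant '[[[0,-0.4,0.6,0],[0,0,0.8,0],[0,0,0.8,0],[0,0,0.8,0],[0,0,0.8,0],[0,0,0.8,0],[0,0,0.5,0],[0,0,0,0],[0,0,0,0],[0,0,0,0]]]' 1 40
python3 - <<'E'
from h import *
goal(w=(510,-151,9),yaw=91.6)
save(snapshot("side"),"side8.png",(250,180,440,320),4.2)
E
```

```text
time: 10.55
tool_pos: [523.5, -148.2, 38.1]
tcp_rot: [179.3, 1.6, 91.9]
ft_force: [-0.0, 0.4, 0.7]
finger_gap: 85.7
t 10.55 tcp [ 523.5 -148.2   38.1] rot [179.31   1.6   91.88] F [-0.   0.4  0.7] gap 85.7
units x,y,z,turn: [-0.12 -0.68  1.46  0.06]
```

View pics/side8.png

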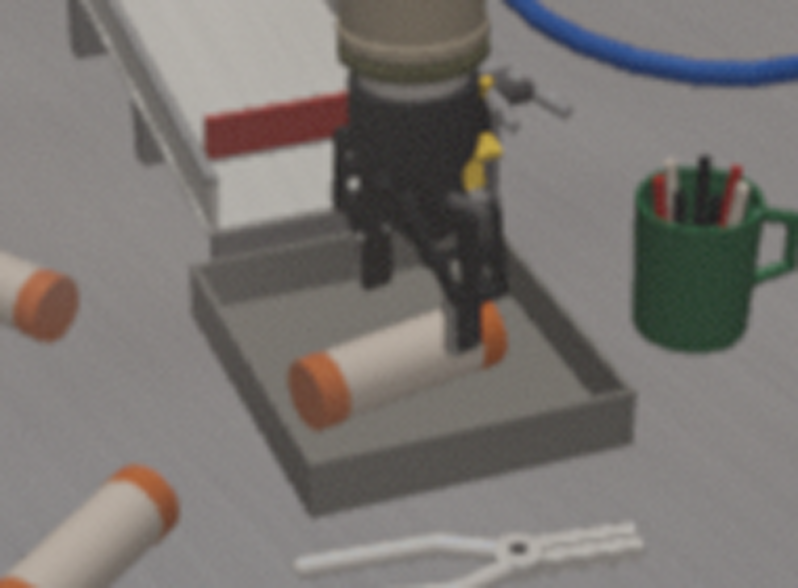

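The fingers straddle the tube but sit about 13 mm toward the far end. I'll correct that, finish lowering and close.

```bash

python3 -m pendant '[[[-0.1,-0.35,0,0],[0,-0.35,0,0],[0,-0.15,0.3,0],[0,0,0.4,0],[0,0,0.4,0],[0,0,0.3,0],[0,0,0,0],[0,0,0,0],[0,0,0,0],[0,0,0,0]]]' 1 40
python3 -c "
from h import *
goal(w=(510,-151,9),yaw=91.6)"
```

```text
time: 11.43
tool_pos: [506.9, -152.9, 10.0]
tcp_rot: [179.1, 1.7, 91.8]
ft_force: [-0.3, 0.3, 0.5]
finger_gap: 85.3
t 11.4333 tcp [ 506.9 -152.9   10. ] rot [179.06   1.7   91.83] F [-0.3  0.3  0.5] gap 85.3
units x,y,z,turn: [0.09 0.16 0.05 0.05]
```

```bash

python3 -m pendant '[[[0.1,0.15,0,0],[0,0,0,0],[0,0,0,0],[0,0,0,0],[0,0,0,0],[0,0,0,0],[0,0,0,0],[0,0,0,0],[0,0,0,0],[0,0,0,0]]]' -1 30
python3 -c "
from h import *
goal(w=(510,-151,9),yaw=91.6)
save(snapshot('side'),'side9.png',(250,180,440,320),4.2)"
```

```text
time: 12.27
tool_pos: [511.1, -150.6, 10.9]
tcp_rot: [179.0, 1.7, 91.9]
ft_force: [0.4, -0.3, -1.4]
finger_gap: 42.6
t 12.2667 tcp [ 511.1 -150.6   10.9] rot [178.97   1.74  91.85] F [ 0.4 -0.3 -1.4] gap 42.6
units x,y,z,turn: [-0.02 -0.06  0.1   0.05]
```

View pics/side9.png

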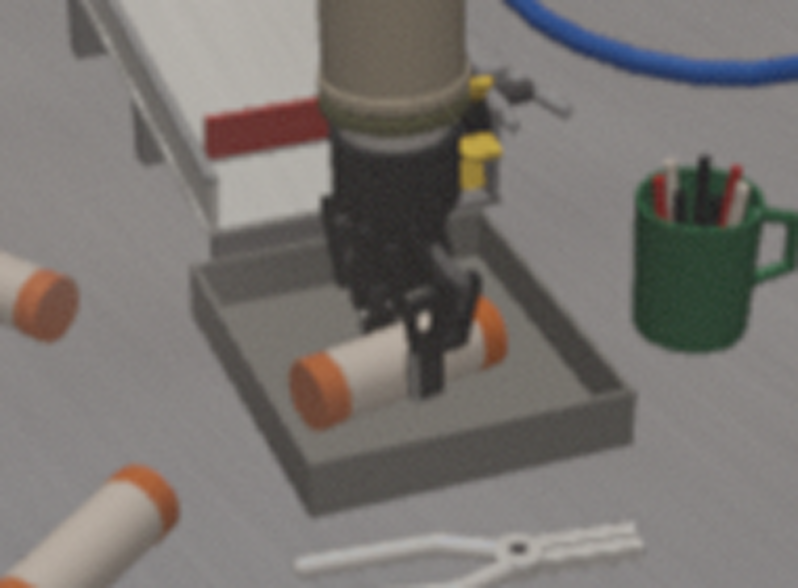

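Gripped (gap 42.6 mm), and the picture shows the jaws around the tube's middle. Lifting.

```bash

python3 -m pendant '[[[0,0,-0.2,0],[0,0,-0.4,0],[0,0,-0.6,0],[0,0,-0.8,0],[0,0,-0.9,0],[0,0,-0.9,0],[0,0,-0.9,0],[0,0,-0.9,0],[0,0,-0.6,0],[0,0,-0.3,0]]]' -1 45
python3 -c "
from h import *
goal(0,60,140)"
```

```text
time: 13.15
tool_pos: [506.4, -145.7, 152.6]
tcp_rot: [179.1, 1.7, 91.8]
ft_force: [0.1, 0.0, -0.6]
finger_gap: 42.5
t 13.15 tcp [ 506.4 -145.7  152.6] rot [179.1    1.68  91.85] F [ 0.1  0.  -0.6] gap 42.5
units x,y,z,turn: [12.68  3.4   0.63  2.76]
```

```bash

python3 -m pendant '[[[0.5,0.2,0,0.5],[0.8,0.2,0,0.5],[0.9,0.2,0,0.5],[0.9,0.1,0,0.5],[0.9,0.1,0,0.5],[0.9,0,0,0.2],[0.9,0,0,0],[0.9,0,0,0],[0.8,0,0,0],[0.5,0,0,0]]]'
python3 -c "
from h import *
goal(0,60,110)
save(snapshot('side'),'side10.png',(250,130,440,270),4.2)"
```

```text
time: 13.98
tool_pos: [544.7, 15.6, 158.1]
tcp_rot: [178.2, 1.5, 78.5]
ft_force: [-0.8, 0.2, -2.3]
finger_gap: 42.9
t 13.9833 tcp [544.7  15.6 158.1] rot [178.17   1.55  78.51] F [-0.8  0.2 -2.3] gap 42.9
units x,y,z,turn: [ 4.84  0.12  2.41 -0.15]
```

View pics/side10.png

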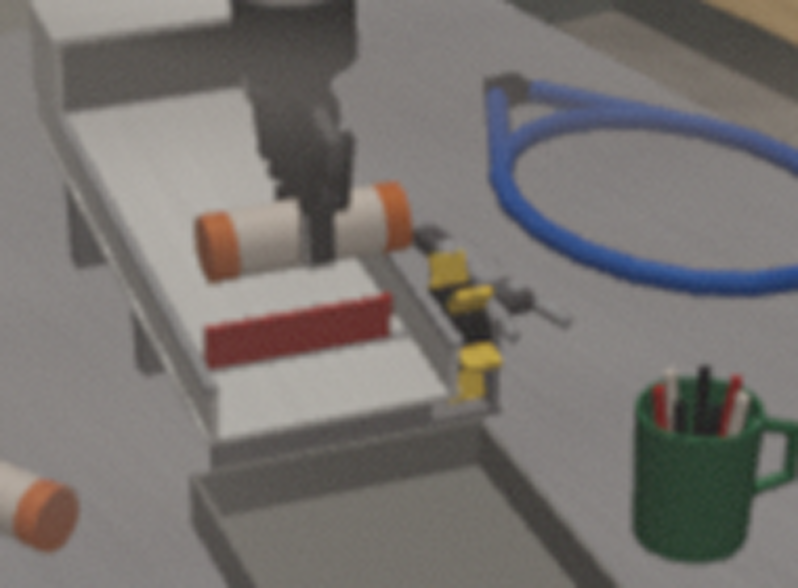

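Tube held level and parallel to the flap. Continuing uphill, then lowering.

```bash

python3 -m pendant '[[[0.6,0,0,-0.15],[0.8,0,0,0],[0.8,0,0,0],[0.8,0,0,0],[0.8,0,0.2,0],[0.6,0,0.3,0],[0.3,0.1,0.4,0],[0,0,0.4,0],[0,0,0.2,0],[0,0,0,0]]]'
python3 -c "
from h import *
goal(0,60,80)
save(snapshot('side'),'side11.png',(250,130,440,270),4.2)"
```

```text
time: 14.87
tool_pos: [565.4, 108.4, 124.1]
tcp_rot: [178.2, 1.7, 79.3]
ft_force: [-0.3, 0.4, -2.7]
finger_gap: 43.1
t 14.8667 tcp [565.4 108.4 124.1] rot [178.22   1.71  79.3 ] F [-0.3  0.4 -2.7] gap 43.1
units x,y,z,turn: [0.08 0.03 2.2  0.02]
```

View pics/side11.png

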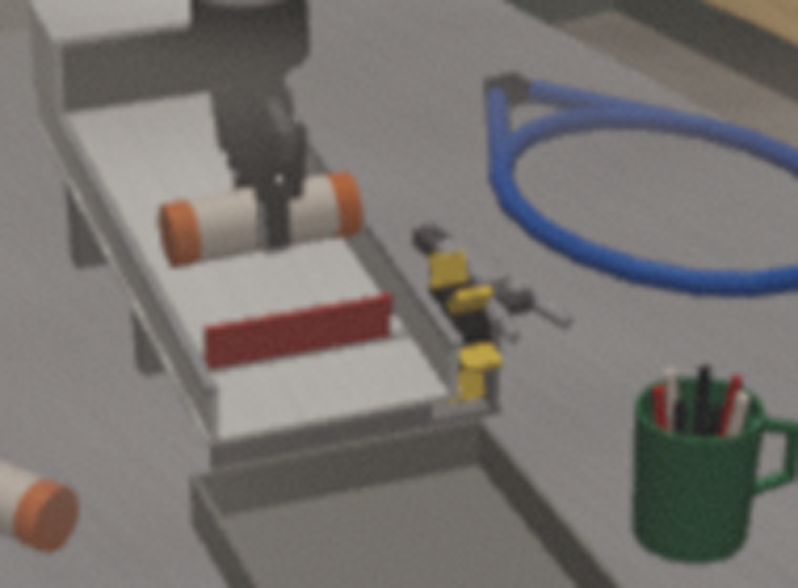

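```bash

python3 -m pendant '[[[0.05,0,0.3,0],[0,0,0.4,0],[0,0,0.4,0],[0,0,0.4,0],[0,0,0.3,0],[0,0,0.2,0],[0,0,0,0],[0,0,0,0],[0,0,0,0],[0,0,0,0]]]'
python3 -c "
from h import *
goal(0,60,78)
save(snapshot('side'),'side12.png',(250,130,440,270),4.2)"
```

```text
time: 15.75
tool_pos: [566.3, 105.1, 79.8]
tcp_rot: [178.3, 1.8, 79.1]
ft_force: [-0.7, -0.4, -0.4]
finger_gap: 42.5
t 15.75 tcp [566.3 105.1  79.8] rot [178.27   1.77  79.11] F [-0.7 -0.4 -0.4] gap 42.5
units x,y,z,turn: [ 0.24 -0.05  0.09 -0.02]
```

View pics/side12.png

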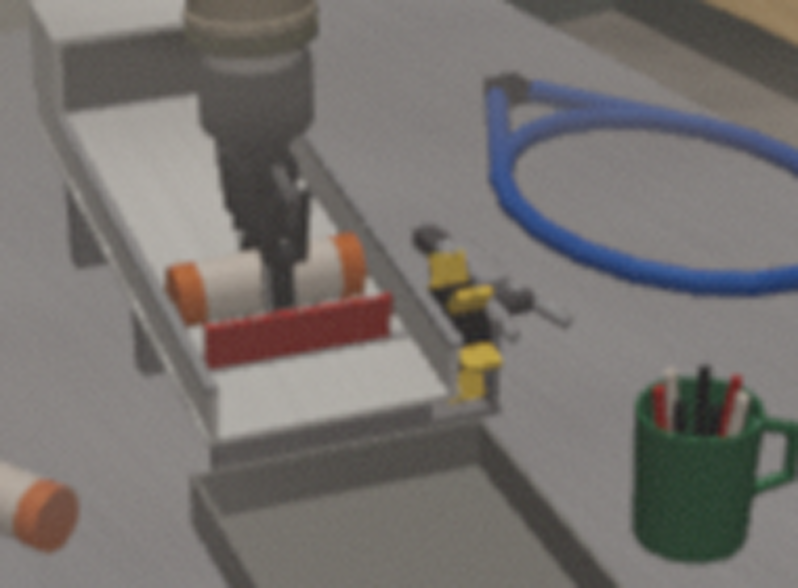

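```bash

python3 -m pendant '[[[0.15,0,0,0],[0.15,0,0,0],[0,0,0.1,0],[0,0,0,0],[0,0,0,0],[0,0,0,0],[0,0,0,0],[0,0,0,0],[0,0,0,0],[0,0,0,0]]]'
python3 -c "
from h import *
goal(0,60,78)"
python3 -m pendant '[[[0,0,0,0],[0,0,0,0],[0,0,0,0],[0,0,0,0],[0,0,0,0],[0,0,0,0],[0,0,0,0],[0,0,0,0],[0,0,0,0],[0,0,0,0]]]' 0.25
python3 -c "
from h import *
goal(0,60,78)
save(snapshot('side'),'side13.png',(250,130,440,270),4.2)"
```

```text
time: 16.63
tool_pos: [569.0, 112.0, 79.5]
tcp_rot: [178.1, 1.7, 79.1]
ft_force: [0.5, 0.5, -0.4]
finger_gap: 42.9
t 16.6333 tcp [569.  112.   79.5] rot [178.07   1.7   79.14] F [ 0.5  0.5 -0.4] gap 42.9
units x,y,z,turn: [-0.13 -0.12  0.07 -0.01]
time: 17.47
tool_pos: [569.8, 111.9, 80.4]
tcp_rot: [178.0, 1.7, 79.1]
ft_force: [-0.3, 0.2, 0.4]
finger_gap: 53.3
t 17.4667 tcp [569.8 111.9  80.4] rot [177.98   1.68  79.12] F [-0.3  0.2  0.4] gap 53.3
units x,y,z,turn: [-0.13 -0.16  0.12 -0.02]
```

View pics/side13.png

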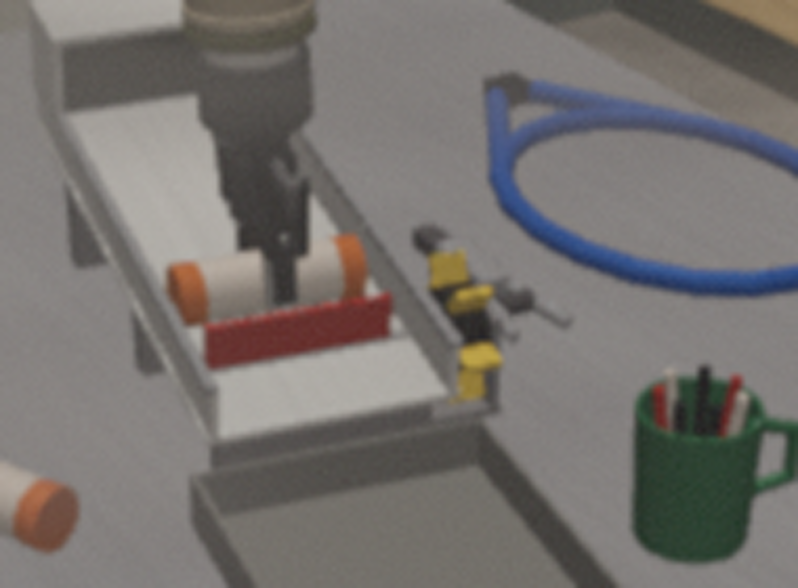

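The tube rests against the downhill finger on the lane floor. I'll ease it toward the flap, then lift away.

```bash

python3 -m pendant '[[[-0.15,0,0,0],[-0.15,0,0,0],[-0.15,0,0,0],[-0.15,0,0,0],[-0.1,0,0,0],[0,0,0,0],[0,0,0,0],[0,0,0,0],[0,0,0,0],[0,0,0,0]]]'
python3 -c "
from h import *
goal(0,47,78)
save(snapshot('side'),'side14.png',(250,130,440,270),4.2)"
```

```text
time: 18.35
tool_pos: [566.8, 96.2, 80.9]
tcp_rot: [178.0, 1.7, 79.1]
ft_force: [0.9, 0.1, 1.4]
finger_gap: 53.2
t 18.35 tcp [566.8  96.2  80.9] rot [177.98   1.69  79.09] F [0.9 0.1 1.4] gap 53.2
units x,y,z,turn: [ 0.02 -0.16  0.14 -0.02]
```

View pics/side14.png

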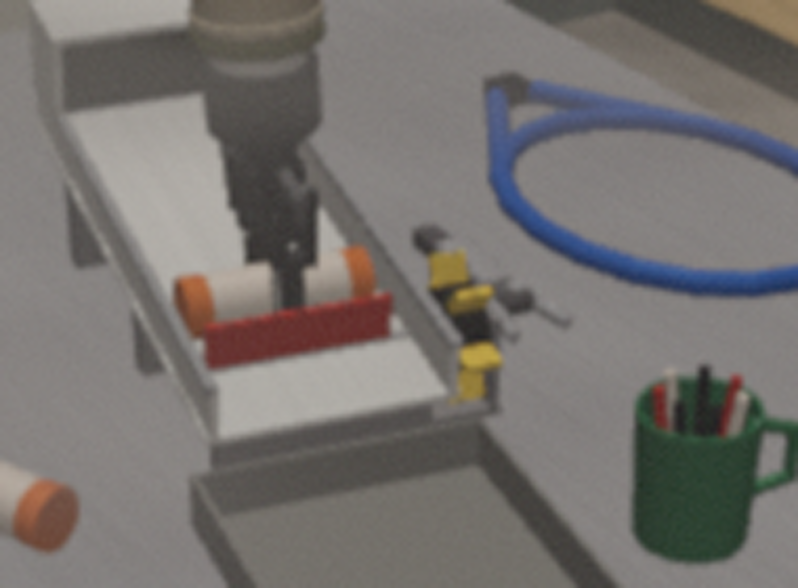

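Now lift slowly straight up. Tool z is within 2° of vertical.

```bash

python3 -m pendant '[[[0,0,-0.2,0],[0,0,-0.3,0],[0,0,-0.3,0],[0,0,-0.3,0],[0,0,-0.3,0],[0,0,-0.3,0],[0,0,-0.4,0],[0,0,-0.6,0],[0,0,-0.8,0],[0,0,-0.8,0]]]'
python3 -c "
from h import *
goal(0,47,78)
save(snapshot('side'),'side15.png',(250,130,440,270),4.2)"
```

```text
time: 19.23
tool_pos: [562.3, 99.8, 172.0]
tcp_rot: [178.2, 1.7, 79.1]
ft_force: [0.5, -0.1, 0.5]
finger_gap: 53.3
t 19.2333 tcp [562.3  99.8 172. ] rot [178.22   1.74  79.13] F [ 0.5 -0.1  0.5] gap 53.3
units x,y,z,turn: [-0.12  0.1   4.7  -0.02]
```

View pics/side15.png

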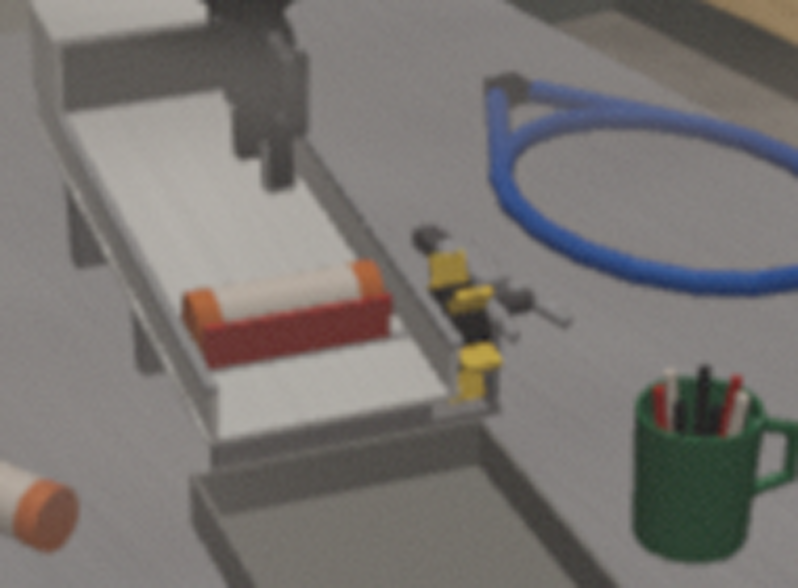

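The tube rests along the flap (zoom 190-385, 265-320), with the gripper clear. I'll raise the arm and swing it aside for a top view check.

```bash

python3 -m pendant '[[[0,0,-1,0],[0,0,-1,0],[0,0,-1,0],[0.5,-0.5,-1,0],[1,-1,0,0],[1,-1,0,0],[1,-1,0,0],[1,-1,0,0],[1,-1,0,0],[1,-1,0,0]]]'
python3 -m pendant '[[[1,-1,0,0],[1,-1,0,0],[1,-1,0,0],[1,-1,0,0],[0.6,-0.6,0,0],[0,0,0,0],[0,0,0,0],[0,0,0,0],[0,0,0,0],[0,0,0,0]]]'
python3 - <<'E'
from h import *
im=snapshot("top");save(im,"top16.png",(110,100,450,300),2.3)
save(snapshot("side"),"side16.png",(250,130,440,270),4.2)
bl=blobs(im,(6,170,120),(14,255,255),10)[0];print(bl)
c,s=np.cos(np.radians(YAW)),np.sin(np.radians(YAW))
for b in bl:
    if b[0][1]<290:
        p=onplane("top",b[0],92);d=p[:2]-O;print(b,"rack",round(c*d[0]+s*d[1],1),round(-s*d[0]+c*d[1],1))
E
```

```text
time: 20.12
tool_pos: [460.1, 256.6, 263.3]
tcp_rot: [177.1, 1.3, 78.6]
ft_force: [0.5, -0.9, -0.4]
finger_gap: 53.5
time: 20.95
tool_pos: [381.7, 373.2, 262.9]
tcp_rot: [176.8, 0.9, 78.9]
ft_force: [0.3, 0.7, 0.4]
finger_gap: 53.2
[((np.float64(273.8), np.float64(190.7)), 72), ((np.float64(263.6), np.float64(233.7)), 103), ((np.float64(289.2), np.float64(295.5)), 81), ((np.float64(248.1), np.float64(313.2)), 79), ((np.float64(371.6), np.float64(312.2)), 83), ((np.float64(442.5), np.float64(340.3)), 106), ((np.float64(394.1), np.float64(352.5)), 85), ((np.float64(478.6), np.float64(371.8)), 85)]
((np.float64(273.8), np.float64(190.7)), 72) rack 59.1 20.6
((np.float64(263.6), np.float64(233.7)), 103) rack -55.8 22.0
```

View pics/top16.png

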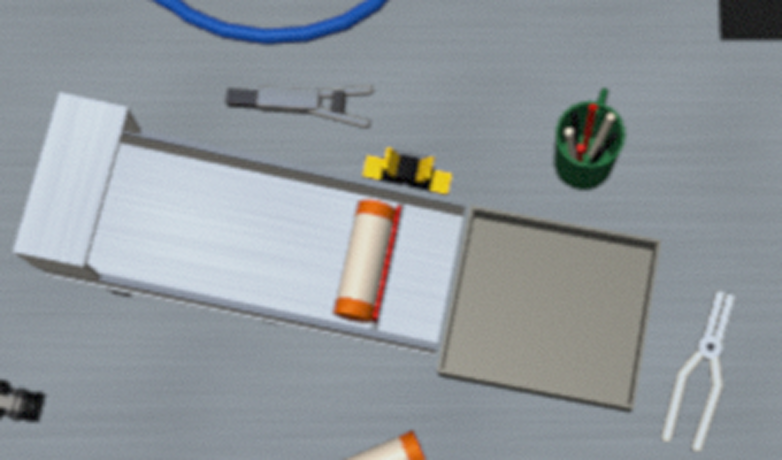

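View pics/side16.png

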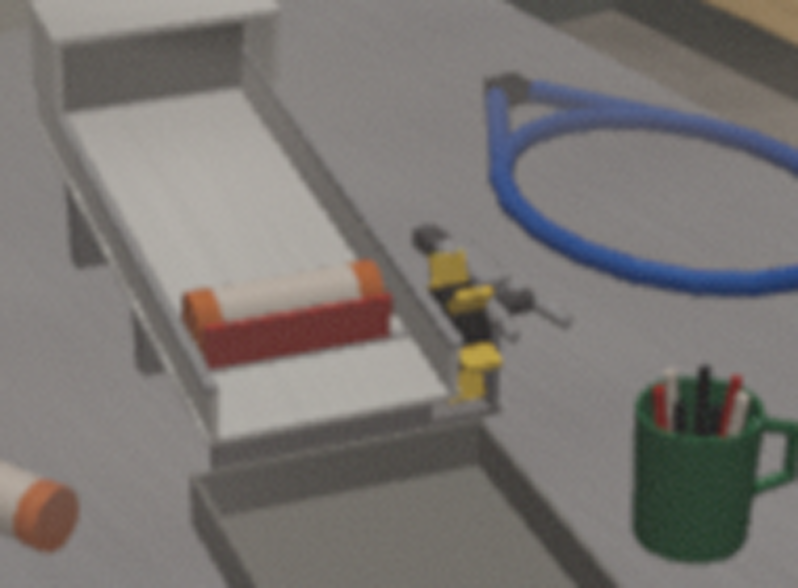

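The tube lies against the raised flap at rack x≈+2 and y≈21 mm, within about 1° of straight across. The bystanders look unmoved and the arm is clear, so I'm handing in.

```bash
python3 -c "
from bench import *
print(hand_in())"
```

```text
the job is handed in; nothing more can be done
None
```

I wound the red flap up with two ridge pushes. Then I took the tube from the tray (the farthest of the lookalikes), set it on the lane about 60 mm uphill of the shaft, eased it toward the flap, and lifted away. I handed in at about 21 s; no verdict was reported.

**Last checks**
- **Tube:** its centre measured rack x ≈ +2 mm and y ≈ 21 mm, with its axis within about 1° of straight across. It was resting against the flap's uphill side. Its height was not measured; I only saw it resting on the floor.
- **Flap:** the pictures match about 90°. The finger also stopped moving under further pushing at about 4 N, so I take it to be at the end stop; I did not read the angle directly.
- **Bystanders:** the mug, plier and clamp look unmoved, and the arm was well clear.

**What disagreed**
- **Cameras:** the side camera showed things about 2.5 px (about 5 mm) to the right of where the top view placed them. The fingertip showed the same shift, so I relied on the top view.
- **Forces:** one reading during the second ridge push reached about 25 N, when the finger came down on or beside the wheel. It dropped away at once.

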